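# Seat the keyed cover of the coin bank

### The arm

A 7-joint arm with a two-finger parallel gripper is mounted at the origin on the work surface. World frame = base frame: x ahead of the robot, y to its left, z up, the work surface at z = 0. Lengths are in m, angles in degrees, forces in N, time in s.
With the tool pointing down it reaches from about 0.425 to 1.025 m from the base axis. Payload 9.4 kg.
Tool frame: the origin (TCP) lies between the finger pads; the fingertips stand 17 mm ahead of it and the grasp point (between the pads) lies 2 mm behind it (env.finger_overhang is the distance from the TCP to the fingertips, in m); z points along the fingers, y is the line along which they close (so a half turn about z gives the same grasp; the last joint's range is limited). The gripper opens to 85 mm and grips with 20 to 120 N. Pads are 22 mm wide; open, the fingers measure 114 mm over their backs; the gripper's body (76 mm by 85 mm) begins 54 mm behind the grasp point. The pads swing forward as they close: fully open they stand 13 mm farther back than shut.
Start: joints at [61.381, 34.337, -0.143, 91.639, 0.103, 54.024, -4.572], TCP at [0.297, -0.661, 0.248] pointing down, gripper open.
Joint ranges: [-147.43, 147.43], [-19.82, 112.94], [-74.19, 73.91], [6.32, 146.72], [-59.91, 239.91], [6.04, 106.73], [-150.56, 150.56]. Speed limits (degrees/s): [127.2, 127.2, 172.46, 172.46, 180, 180, 180].

### API

Orientations are given as [roll, pitch, yaw] about the fixed x, y, z axes, in that order (R = Rz(yaw) Ry(pitch) Rx(roll)).
In Python, from workcell import telemetry, capture, order, env gives the robot as it stands. The module is installed in compiled form; this text tells all that it offers.
- The arm moves only by the tool drive_tool, never from a script. Its arguments are lists of equal length, an entry for each row: "translation": the shift along the tool's x, y, z in cm, a list of three; "delta_rot": the turn, a rotation vector about the tool's x, y, z in rad, a list of three; "jaw": the finger opening in cm, from 0 to 8.54. A call has 1 to 10 rows; each row shifts and turns the commanded pose from where the row before left it, along the tool's axes as they then stand; what a row does not reach is not made up. A row lasts 1/8 s, in which the tool goes at most 62.5 mm and 10.7 degrees, less where a joint would pass 70% of its speed; a pose out of reach is approached as far as the arm can. A call with a gripper value outside its range is refused whole. The fingers move at their own pace and stop on an object; "squeeze" is the grip in N (left out, the last holds). Time passes only in rows, so rows that do not move let the fingers close. It gives the time, the measured TCP pose, the force, the opening and the grip force at its end, in the units of the state.
- telemetry.get_state(): the state, without advancing time (a new reading comes with each control period).
- capture(name): name is "scene" or "side" or "wrist"; returns a dict with "img" (384x512x3 uint8, red, green, blue), "depth" (384x512 float32, m along the optical axis (not along the pixel's ray), 0 where there is no reading), "K" (3x3 intrinsics, pixels), "world_to_cam" (4x4, takes a point from world to camera coordinates). Camera axes: x right, y down, z forward; pixel columns grow to the right and rows downward; lengths in m; the calibration is good to about 2 mm. A picture is of the moment at which its call begins.
- order.close_job(): hands the job in; it is judged then, once.
The state is a dict: "time": time; "joints": joint angles; "joint_vel": joint speeds; "joint_efforts": joint torques, N m; "tool_pos": TCP position; "ee_rot": TCP orientation; "force": force on the tool from outside, world axes, zero at the start; "moment": the same for the moment, N m; "grip_width": finger opening in m; "grasp_force": force on a finger pad.
Only numpy, scipy, OpenCV 4.12 (cv2) and the standard library are available. Lean on these libraries where they do the work, as an engineer would, in place of code of your own. Each camera call takes 0.05 s, during which the arm holds its last target. There are 200 camera calls.

### The job

The coin bank stands upside down with its round base cover resting up on the key pin instead of in its recess. With a fingertip against the cover's raised lug, turn the cover until its notch is over the pin at the rim, then press it down gently until it is fully home, flush with the rim. Do not lift the cover or the bank, leave the bank standing where it is, do not disturb the other things, and move clear at the end.

Things in the scene. Friction and masses are not known exactly. Their poses are not given: they have to be found in the camera images.
- bank: White plastic coin bank, a drum 122 mm across and 106 mm high, loose on the surface, heavy with coins (0.7 to 1.2 kg), upside down so that its open base faces up. Origin: centre of its underside on the surface; z up. In its top is a round recess 104 mm across and 6 mm deep (rim at 106 mm, floor at 100 mm) for the cover. The key pin stands at the rim on its own +x side.
- pin (a point): Top of the fixed key pin: a round-topped white rib 12 mm wide that lies radially across the rim, from 37 to 66 mm from the drum's axis, and runs on down the drum's side; its top is 112 mm above the surface, 6 mm above the rim. The point is 44 mm from the axis.
- cover: Grey cover disc, 100 mm across, 6 mm thick, centred on the drum's axis. Origin: centre of its underside; z up; +x to its notch, -x to its lug. It starts resting on the pin, underside at 112 mm. It turns endlessly either way (friction 0.04 N m), cannot tilt or shift. Notch over pin, it goes down 12 mm if pressed with over 4 N (friction, no spring, stays where left); elsewhere the pin stops it.
- notch (a point): Middle of the notch at the cover's edge, level with the cover's top face, 44 mm from the axis. The notch is 12 mm deep radially and about 19 mm wide here, so it clears the pin by 3.5 mm on each side.
- lug (a point): Top of the finger lug on the cover, opposite the notch: a block 22 mm long radially (24 to 46 mm from the axis), 12 mm wide and 12 mm high above the cover's top face; the point is 35 mm from the axis. Push either side of it to turn the cover.
- cover_mid (a point): Centre of the cover's top face, on the axis: 118 mm above the surface at the start, 106 mm when seated. The face is flat and free within 24 mm of the axis: the place to press.
- cover_drop (a joint): How far the cover has gone down from its start: 0 resting on the pin, 0.012 m fully home, negative if lifted.
- bowls: Bystander: stack of three nested steel bowls, 150 mm across, 75 mm high. Origin: centre of the underside.
- dish: Bystander: glass candy dish with its lid on, 136 mm across, 101 mm high. Origin: centre of the underside.
- clip: Bystander: purple plastic hair clip, 75 x 18 x 18 mm, lying flat. Origin: under its middle.
- coins: Bystander: stack of six coins, 26 mm across, 13 mm high. Origin: centre of the underside.
- remote: Bystander: black remote control, 150 x 45 x 18 mm, lying flat behind the others. Origin: centre of the underside.
Things that resemble listed ones, but are neither listed nor needed, are in the scene too. What is shaped like the bank but purple is not meant.

How it is judged:
By the outcome, as a careful person would: the job done as asked, in the order asked, and still so for the second after the job is handed in, with the robot touching nothing.
It also fails if it takes over 48 s, if anything falls off the work surface, if the arm or the gripper's body presses on something with over 40 N, if the wrist force passes 120 N, or if a joint passes its speed limit or range.

## Working session

There is one attempt and no reset: what is moved stays moved. The work goes in short steps, Python scripts to look and compute and a tool call to move; the robot and the scene stay as the last step left them, time stands still between calls to the robot, and variables do not carry over. Pictures are saved under pics/ and viewed, at most 10 in all, crops included, and the job is handed in when it is done.

Besides the shell and the picture viewer there is one more tool, called after "Call:" as a command line: name --argument value ..., lists and objects as JSON in quotes. drive_tool: Moves the arm, as the interface text tells. Its arguments: {"type":"object","properties":{"translation":{"type":"array","items":{"type":"array","items":{"type":"number"}}},"delta_rot":{"type":"array","items":{"type":"array","items":{"type":"number"}}},"jaw":{"type":"array","items":{"type":"number"}},"squeeze":{"type":"number"}},"required":["translation","delta_rot","jaw"]}

```bash
mkdir -p pics; cat > h.py <<'E'
import numpy as np, cv2
from workcell import telemetry, capture, order, env
def P(c,u,v,z=None):
    K=c["K"];T=np.linalg.inv(c["world_to_cam"]);d=np.array([(u-K[0,2])/K[0,0],(v-K[1,2])/K[1,1],1.])
    r=T[:3,:3]@d;o=T[:3,3]
    s=c["depth"][int(v),int(u)] if z is None else (z-o[2])/r[2]
    return o+s*r
def cloud(c):
    K=c["K"];T=np.linalg.inv(c["world_to_cam"]);v,u=np.mgrid[:384,:512];d=c["depth"]
    q=np.stack([(u-K[0,2])/K[0,0]*d,(v-K[1,2])/K[1,1]*d,d],-1)
    return q@T[:3,:3].T+T[:3,3]
def save(c,n): cv2.imwrite(f"pics/{n}.png",c["img"][:,:,::-1])
E
python3 - <<'E'
from h import *
a=capture("scene");b=capture("side")
cv2.imwrite("pics/a.png",cv2.resize(np.vstack([a["img"],b["img"]])[:,:,::-1],(400,600)) if 0 else np.vstack([a["img"]])[:,:,::-1])
save(b,"b");import pickle;pickle.dump((a,b),open("ab.pkl","wb"))
print(a["world_to_cam"],b["world_to_cam"],telemetry.get_state())
E
```

```text
[[ 0.66748439  0.74448176  0.01454332 -0.33148021]
 [ 0.64548681 -0.56876998 -0.50975238 -0.26387816]
 [-0.37122955  0.34963928 -0.86019823  1.06393278]
 [ 0.          0.          0.          1.        ]] [[-0.7514301  -0.65980171 -0.0038087   0.39558918]
 [-0.43056633  0.49471784 -0.75489529  0.30538474]
 [ 0.49996543 -0.56561114 -0.65583428  0.76558884]
 [ 0.          0.          0.          1.        ]] {'time': 0.1, 'joints': array([61.38081868, 34.38320482, -0.14786004, 91.67684406,  0.10387919,
       54.02443409, -4.5714272 ]), 'joint_vel': array([ 0.02051747, -0.05695197, -0.04114117, -0.10711969, -0.0556584 ,
        0.13083539,  0.03149685]), 'joint_efforts': array([ 5.15268766e-03, -7.77993894e+01,  1.57006435e+00, -2.58626229e+01,
        1.26799344e-02,  5.43981325e-03, -1.12950664e-05]), 'tool_pos': array([ 0.29731806, -0.66078326,  0.24745841]), 'ee_rot': array([-1.79915957e+02,  7.19722144e-03,  2.42309315e+01]), 'force': array([-0.37436192,  0.61157154, -0.60090296]), 'moment': array([-0.00355559,  0.08638368,  0.03794706]), 'grasp_force': 0.0, 'grip_width': 0.0856926403276765}
```

View pics/a.png

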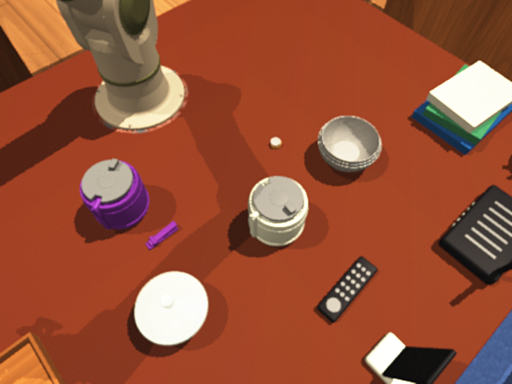

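View pics/b.png

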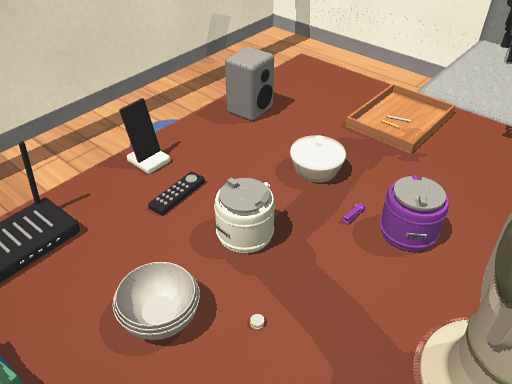

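Candidates in the scene picture are the white bank at (277,208), which matches the description, and the purple one at (113,192), which is the lookalike. The dish is at (172,307), bowls (349,143), clip (162,235), coins (276,142) and remote (348,289). I'll check the white bank in a close crop.

```bash
python3 - <<'E'
from h import *
import pickle;a,b=pickle.load(open("ab.pkl","rb"))
A=cv2.resize(a["img"][165:255,235:325],(400,400),interpolation=cv2.INTER_CUBIC)
B=cv2.resize(b["img"][170:260,200:290],(400,400),interpolation=cv2.INTER_CUBIC)
cv2.imwrite("pics/c.png",np.hstack([A,B])[:,:,::-1])
for c,(u,v) in ((a,(277,200)),(b,(243,200))):
    print(P(c,u,v,.118),P(c,u,v))
    q=cloud(c); m=(abs(q[...,2]-.118)<.004)&(np.linalg.norm(q[...,:2]-P(c,u,v,.118)[:2],axis=-1)<.08)
    x=q[m][:,:2]; print(m.sum(),cv2.minEnclosingCircle(x.astype(np.float32)),q[m].mean(0))
    m=(q[...,2]>.123)&(np.linalg.norm(q[...,:2]-P(c,u,v,.118)[:2],axis=-1)<.08);print(m.sum(),q[m].mean(0),q[m].max(0))
E
```

```text
[0.53196873 0.00903661 0.118     ] [0.53294239 0.00794917 0.12055288]
1650 ((0.5280494093894958, 0.010803962126374245), 0.055375345051288605) [0.52939215 0.01327991 0.11899962]
81 [0.56405474 0.01020027 0.12966471] [0.57397792 0.0178719  0.13363678]
[0.51841565 0.030801   0.118     ] [0.51710755 0.03221908 0.11970599]
1287 ((0.5305566191673279, 0.01494257990270853), 0.052402373403310776) [0.52733972 0.01774981 0.11856318]
68 [0.5636016  0.01298963 0.12899329] [0.57655362 0.02109611 0.13323377]
```

View pics/c.png

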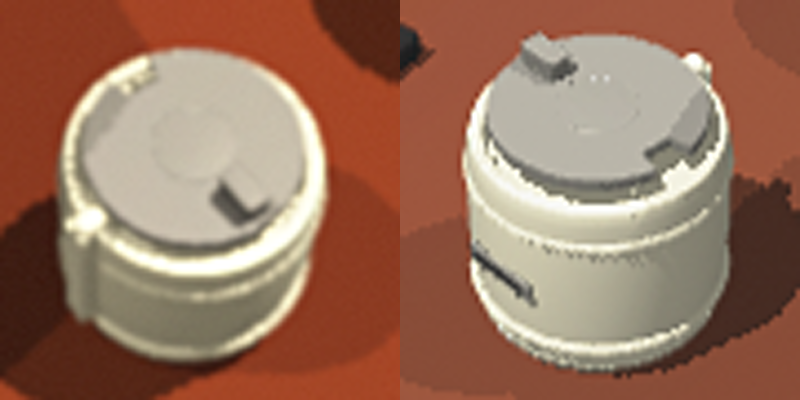

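White bank confirmed: in the left half the lug is at (242,195), the notch opposite at (138,75) and the pin at the rim at (88,215). Next I'll compute the angles.

```bash
python3 - <<'E'
from h import *
import pickle;a,b=pickle.load(open("ab.pkl","rb"))
pa=lambda x,y:(235+x*90/400-.4,165+y*90/400-.4); pb=lambda x,y:(200+(x-400)*90/400-.4,170+y*90/400-.4)
np.set_printoptions(precision=4,suppress=True)
C=[]
for n,c,p in (("a",a,pa),("b",b,pb)):
    q=cloud(c); g=c["img"].astype(int); 
    m=(abs(q[...,2]-.1185)<.0035)&(np.linalg.norm(q[...,:2]-[.528,.014],axis=-1)<.06)&(g.max(-1)<205)
    r=[]
    x=q[m][:,:2].astype(np.float32); 
    h=cv2.convexHull(x); print(n,m.sum(),cv2.fitEllipse(h))
pin=[("pin a outer",P(a,*pa(84,218),.111)),("pin b",P(b,*pb(697,62),.111)),
("lug a",P(a,*pa(246,185),.13)),("lug b",P(b,*pb(542,47),.13)),("lug base a",P(a,*pa(215,200),.118)),
("notch a",P(a,*pa(138,76),.112)),("notch b",P(b,*pb(675,160),.112)),
("cen a",P(a,*pa(193,143),.118)),("cen b",P(b,*pb(600,108),.118))]
for n,x in pin:
    d=x[:2]-[.529,.014]; print(n,x,np.degrees(np.arctan2(d[1],d[0])),np.linalg.norm(d))
for n,z in (("bowls",(349,150)),("dish",(172,307)),("coins",(276,142)),("remote",(348,289)),("clip",(162,235))): print(n,P(a,*z))
E
```

```text
a 1527 ((0.5282489657402039, 0.014477499760687351), (0.09798336029052734, 0.1009199246764183), 58.98536682128906)
b 1255 ((0.5302147269248962, 0.014671670272946358), (0.09969110786914825, 0.10246946662664413), 32.07501220703125)
pin a outer [ 0.5213 -0.0434  0.111 ] -97.6335302281614 0.05795593157429396
pin b [ 0.5216 -0.0446  0.111 ] -97.21013686559908 0.05901885779406389
lug a [0.5631 0.0132 0.13  ] -1.3172258087921078 0.03410664629895711
lug b [0.5668 0.0112 0.13  ] -4.278239993740572 0.037897782736208134
lug base a [0.5554 0.0031 0.118 ] -22.490021033550587 0.028561972779078508
notch a [0.4828 0.0236 0.112 ] 168.25783663045635 0.04721669835420099
notch b [0.4849 0.0144 0.112 ] 179.4246515899352 0.044082388233981945
cen a [0.5279 0.0156 0.118 ] 123.6313754977554 0.0019208393572425911
cen b [0.5282 0.0152 0.118 ] 123.86681634717111 0.001394630092322222
bowls [0.5103 0.2768 0.0249]
dish [ 0.5532 -0.2666  0.0777]
coins [0.3693 0.1649 0.0151]
remote [0.7386 0.0171 0.0209]
clip [ 0.3927 -0.1928  0.0165]
```

Call:
drive_tool --translation '[[4.2,-4,0],[4.2,-4,0],[4.2,-4,0],[4.2,-4,0],[4.2,-4,0],[4.2,-4,0],[4.2,-4,0],[4.2,-4,0],[4.2,-4,0],[4.2,-4,0]]' --delta_rot '[[0,0,0],[0,0,0],[0,0,0],[0,0,0],[0,0,0],[0,0,0],[0,0,0],[0,0,0],[0,0,0],[0,0,0]]' --jaw '[0,0,0,0,0,0,0,0,0,0]'

```text
time: 1.35
tool_pos: [0.5168, -0.1223, 0.2482]
ee_rot: [-180.0, 0.0, 24.2]
force: [1.0, -0.9, 0.6]
grip_width: -0.0003
grasp_force: 0.0
```

Call:
drive_tool --translation '[[4.2,-4,0],[4.2,-4,0],[0,0,0],[0,0,0],[0,0,0],[0,0,0],[0,0,0],[0,0,0],[0,0,0]]' --delta_rot '[[0,0,0],[0,0,0],[0,0,-0.18],[0,0,-0.18],[0,0,-0.18],[0,0,-0.18],[0,0,-0.18],[0,0,-0.195],[0,0,0]]' --jaw '[0,0,0,0,0,0,0,0,0]'

```text
time: 2.48
tool_pos: [0.5599, -0.0169, 0.248]
ee_rot: [-180.0, -0.0, 86.4]
force: [-0.7, 0.2, 0.8]
grip_width: -0.0003
grasp_force: 0.0
```

```bash
cat > rel.py <<'E'
from h import *
import sys
from scipy.spatial.transform import Rotation as R
# args: target x y z yaw -> tool-frame shift in cm and yaw change
s=telemetry.get_state();r=s["ee_rot"];M=R.from_euler("xyz",r,degrees=True).as_matrix()
np.set_printoptions(precision=4,suppress=True);print(s["time"],s["tool_pos"],r,s["joints"],s["force"],s["grip_width"])
if len(sys.argv)>1:
    t=np.array(list(map(float,sys.argv[1:4])));print("shift cm",100*M.T@(t-s["tool_pos"]))
E
python3 rel.py 0.5625 -0.0143 0.139
python3 - <<'E'
from h import *
save(capture("wrist"),"w1")
E
```

```text
2.475 [ 0.5599 -0.0169  0.248 ] [-179.9597   -0.0177   86.441 ] [ 11.142   24.3222 -21.0064 112.5454  11.9641  45.243  -20.1938] [-0.7085  0.2204  0.8456] -0.0003000241588493368
shift cm [ 0.2711  0.2483 10.8972]
```

View pics/w1.png

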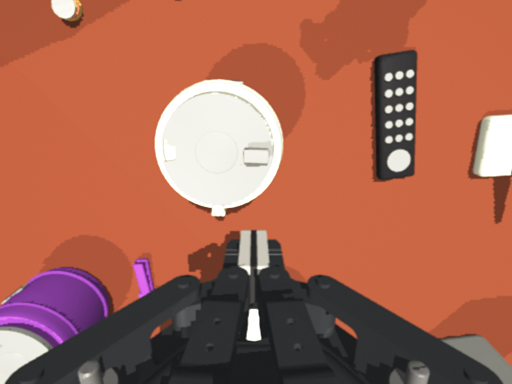

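The wrist view shows the cover's disc centre near (217,151), the lug at (257,156), the notch at (169,153) and the pin at (219,211). The fingertip is at (253,240).

```bash
python3 - <<'E'
from h import *
np.set_printoptions(precision=4,suppress=True)
c=capture("wrist");C=P(c,217,152,.118);print(C)
for n,u,v,z in (("lug",257,156,.13),("notch",169.5,153,.115),("pin",219,211,.111)):
    x=P(c,u,v,z);d=x[:2]-[.529,.0145];print(n,x,np.degrees(np.arctan2(d[1],d[0])),np.linalg.norm(d))
E
```

```text
[0.5288 0.0142 0.118 ]
lug [0.5641 0.0108 0.13  ] -5.943013921373015 0.0353216186650251
notch [0.4856 0.0155 0.115 ] 178.63948826549094 0.04342236397619023
pin [ 0.5237 -0.0452  0.111 ] -95.04691367646731 0.05997650281405941
```

Call:
drive_tool --translation '[[0.15,0.25,3],[0,0,3],[0,0,3],[0,0,1.9],[0,0,0]]' --delta_rot '[[0,0,0],[0,0,0],[0,0,0],[0,0,0],[0,0,0]]' --jaw '[0,0,0,0,0]'

```text
time: 3.2
tool_pos: [0.562, -0.0151, 0.1381]
ee_rot: [-179.8, 0.0, 86.4]
force: [-0.6, -1.0, -0.0]
grip_width: 0.0001
grasp_force: 0.0
```

```bash
python3 rel.py; python3 - <<'E'
from h import *
c=capture("side");cv2.imwrite("pics/s1.png",cv2.resize(c["img"][140:260,180:310],(650,600),interpolation=cv2.INTER_CUBIC)[:,:,::-1])
E
```

```text
3.2 [ 0.562  -0.0151  0.1381] [-179.8443    0.0299   86.4104] [  7.5946  32.7618 -17.0796 117.7656  17.4555  31.9989 -25.439 ] [-0.59   -1.0175 -0.0398] 0.00011004591355251277
```

View pics/s1.png

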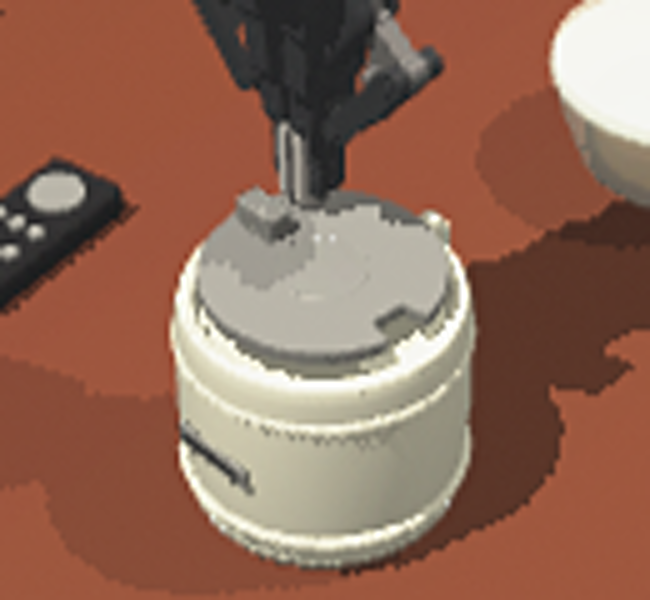

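Call:
drive_tool --translation '[[0.5,0,0],[0.5,0,0],[0.504,0.2025,0],[0.504,0.2025,0],[0.504,0.2025,0],[0.504,0.2025,0],[0.504,0.2025,0],[0,0,0]]' --delta_rot '[[0,0,0],[0,0,0],[0,0,-0.1396],[0,0,-0.1396],[0,0,-0.1396],[0,0,-0.1396],[0,0,-0.1396],[0,0,0]]' --jaw '[0,0,0,0,0,0,0,0]'

```text
time: 4.25
tool_pos: [0.5679, 0.0215, 0.1398]
ee_rot: [179.9, 0.0, 126.5]
force: [0.7, -0.2, -0.3]
grip_width: -0.0001
grasp_force: 0.0
```

```bash
python3 rel.py; python3 - <<'E'
from h import *
c=capture("side");cv2.imwrite("pics/s2.png",cv2.resize(c["img"][140:260,180:310],(650,600),interpolation=cv2.INTER_CUBIC)[:,:,::-1])
E
```

```text
4.25 [0.5679 0.0215 0.1398] [179.944    0.0063 126.4824] [ 11.5173  34.4947 -28.3108 116.5648  27.5891  35.4025   1.0043] [ 0.6726 -0.1613 -0.3289] -0.00014981257637369954
```

View pics/s2.png

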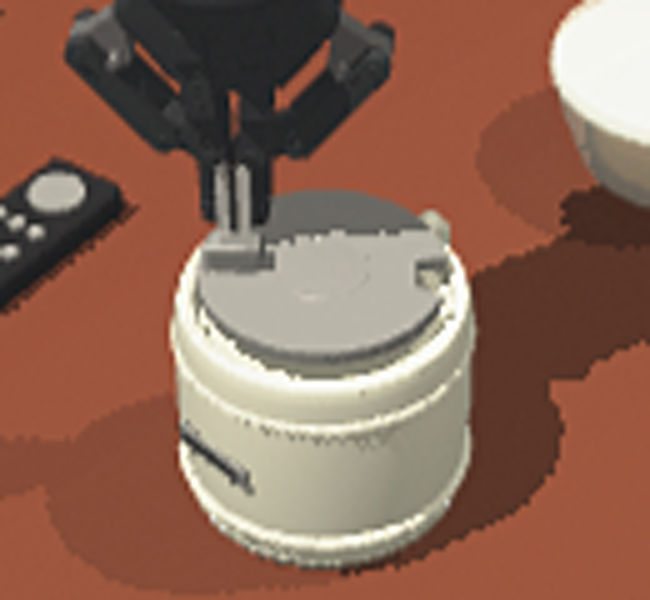

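The fingertip is against the lug and the cover is turning: lug at (237,250), notch at (430,270), pin at (435,225). I'll keep turning it.

Call:
drive_tool --translation '[[0.504,0.2025,0],[0.504,0.2025,0],[0.504,0.2025,0],[0.504,0.2025,0],[0.504,0.2025,0],[0,0,0]]' --delta_rot '[[0,0,-0.1396],[0,0,-0.1396],[0,0,-0.1396],[0,0,-0.1396],[0,0,-0.1396],[0,0,0]]' --jaw '[0,0,0,0,0,0]'

```text
time: 5.05
tool_pos: [0.554, 0.044, 0.1394]
ee_rot: [180.0, -0.0, 166.3]
force: [-0.6, -0.7, 0.3]
grip_width: -0.0003
grasp_force: 0.0
```

```bash
python3 rel.py; python3 - <<'E'
from h import *
c=capture("side");s=capture("scene");w=capture("wrist")
import pickle;pickle.dump((s,c,w),open("m.pkl","wb"))
A=cv2.resize(c["img"][170:260,200:290],(400,400),interpolation=cv2.INTER_CUBIC)
B=cv2.resize(s["img"][165:255,235:325],(400,400),interpolation=cv2.INTER_CUBIC)
cv2.imwrite("pics/s3.png",np.hstack([B,A])[:,:,::-1])
E
```

```text
5.05 [0.554  0.044  0.1394] [179.9893  -0.0077 166.3362] [ 16.172   36.3496 -39.122  117.7213  36.8274  38.5775  28.9352] [-0.5868 -0.7343  0.3038] -0.0002787558101050352
```

View pics/s3.png

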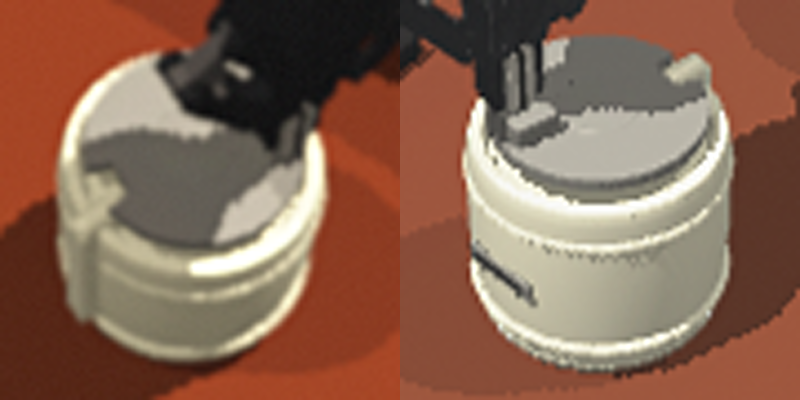

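The notch is just short of the pin: in the left half the pin is at (105,190) with the gap on its upper side. I'll nudge it about 7° more, then back off, rise and check from above.

Call:
drive_tool --translation '[[0.22,0.1,0],[0.22,0.1,0],[0,0,0],[-0.8,0,0],[-0.5,0,-2],[-1,0,-4],[-2,3,-4],[0,0,0]]' --delta_rot '[[0,0,-0.061],[0,0,-0.061],[0,0,0],[0,0,0],[0,0,0],[0,0,0],[0,0,0],[0,0,0]]' --jaw '[0,0,0,0,0,0,0,0]'

```text
time: 6.2
tool_pos: [0.5993, 0.0746, 0.2426]
ee_rot: [179.8, 0.3, 173.5]
force: [-1.0, 0.3, -0.0]
grip_width: 0.0
grasp_force: 0.0
```

```bash
python3 rel.py; python3 - <<'E'
from h import *
w=capture("wrist");import pickle;pickle.dump(w,open("w.pkl","wb"))
K=w["K"];p=w["world_to_cam"]@[.529,.0145,.118,1];u=K@p[:3]/p[2];print(u)
u0,v0=int(max(0,u[0]-90)),int(max(0,u[1]-90))
k=w["img"][v0:v0+180,u0:u0+180];print(u0,v0,k.shape);cv2.imwrite("pics/w2.png",cv2.resize(k,None,fx=3.3,fy=3.3,interpolation=cv2.INTER_CUBIC)[:,:,::-1])
E
```

```text
6.2 [0.5993 0.0746 0.2426] [179.7775   0.3369 173.4941] [ 18.6727  32.9172 -46.8535 106.6673  29.743   52.97    41.5048] [-0.9871  0.273  -0.0029] 9.208541331757852e-06
[171.87326092 113.4628278    1.        ]
81 23 (180, 180, 3)
```

View pics/w2.png

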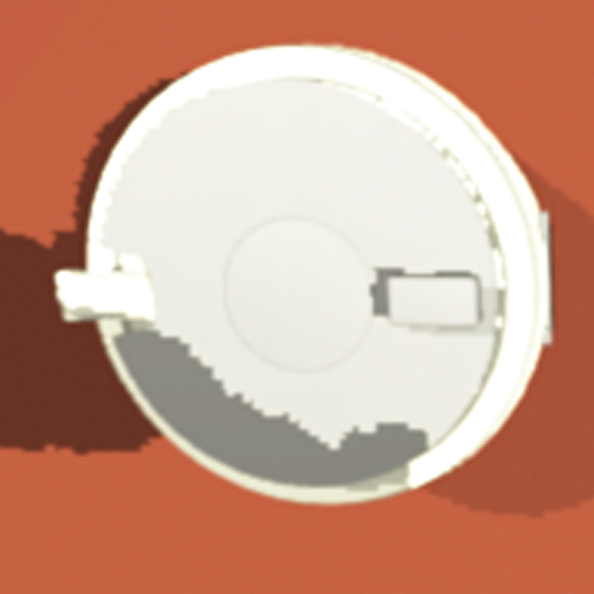

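From above, the lug top spans (388..478, 302), the pin runs from (60,295) to (150,298), and the notch edges are at about y 262 and 328. The pin looks nearly central, so I'll compute the angles.

```bash
python3 - <<'E'
from h import *
import pickle;w=pickle.load(open("w.pkl","rb"))
for n,x,y,z in (("disc",303,295,.118),("lugin",388,300,.13),("lugout",478,301,.13),("lug",432,301,.13),("pinout",65,295,.111),("pinin",145,297,.112),("notch1",133,260,.118),("notch2",153,328,.118)):
    p=P(w,81+x/3.3-.35,23+y/3.3-.35,z);d=p[:2]-[.529,.0145];print(n,p.round(4),np.degrees(np.arctan2(d[1],d[0])).round(1),np.linalg.norm(d).round(4))
a=w["img"][23:203,81:261][70:105,10:55];print(a.sum(-1)[::2,::3])
E
```

```text
disc [0.5279 0.0152 0.118 ] 146.0 0.0013
lugin [0.531  0.0385 0.13  ] 85.4 0.0241
lugout [0.5337 0.06   0.13  ] 84.2 0.0457
lug [0.5324 0.049  0.13  ] 84.4 0.0347
pinout [ 0.5212 -0.0479  0.111 ] -97.2 0.0629
pinin [ 0.524 -0.027  0.112] -96.9 0.0418
notch1 [ 0.5148 -0.0251  0.118 ] -109.7 0.0421
notch2 [ 0.5316 -0.0243  0.118 ] -86.2 0.0389
[[361 361 275 229 220 203 765 717 708 709 709 709 710 711 710]
 [271 362 296 191 190 213 760 714 708 708 707 707 709 710 709]
 [191 271 213 194 196 238 765 723 708 708 707 708 708 710 710]
 [189 191 189 194 192 241 765 765 737 724 710 707 708 709 710]
 [194 191 191 189 191 242 765 765 744 765 764 705 706 706 708]
 [190 195 188 190 196 244 765 765 722 744 765 739 706 706 707]
 [193 191 275 745 604 568 764 764 690 707 751 742 703 706 706]
 [192 191 405 765 761 762 758 759 762 762 762 759 700 706 706]
 [192 192 291 762 765 765 765 765 765 765 765 765 698 706 706]
 [191 194 283 765 765 765 765 765 765 765 765 765 715 705 705]
 [188 192 244 761 765 765 765 765 765 765 765 764 742 705 705]
 [193 191 188 632 765 738 765 765 765 765 765 765 742 703 703]
 [190 193 190 500 584 570 630 699 696 705 764 763 752 702 704]
 [191 191 191 443 609 422 395 569 569 524 636 650 736 703 704]
 [191 192 191 186 183 188 213 689 697 437 488 514 607 704 703]
 [191 193 191 193 194 193 191 657 684 502 424 429 470 691 705]
 [191 191 191 189 191 193 191 535 528 406 411 413 407 481 490]
 [191 193 194 189 190 190 188 365 577 407 409 409 411 408 405]]
```

The pin is at -97° and the notch at about -96 to -98°, well inside the ±4.5° clearance. Now I'll press at the centre.

```bash
python3 rel.py 0.5287 0.0145 0.150
```

```text
6.25 [0.5976 0.0728 0.2405] [179.9259   0.1455 173.4713] [ 18.7045  32.9813 -46.7341 106.8838  29.7971  52.932   41.4952] [-0.4251 -0.2662 -0.5417] -0.0001371587962418999
shift cm [ 6.2027 -6.5829  9.0256]
```

Call:
drive_tool --translation '[[3.1,-3.3,0],[3.1,-3.3,0],[0,0,4],[0,0,3.5],[0,0,1.5],[0,0,0]]' --delta_rot '[[0,0,0],[0,0,0],[0,0,0],[0,0,0],[0,0,0],[0,0,0]]' --jaw '[0,0,0,0,0,0]'

```text
time: 7.0
tool_pos: [0.5266, 0.013, 0.1483]
ee_rot: [-180.0, -0.1, 173.5]
force: [-0.1, -0.1, 0.4]
grip_width: -0.0001
grasp_force: 0.0
```

Call:
drive_tool --translation '[[0,0,0.5],[0,0,0.5],[0,0,0.3],[0,0,0.3],[0,0,0]]' --delta_rot '[[0,0,0],[0,0,0],[0,0,0],[0,0,0],[0,0,0]]' --jaw '[0,0,0,0,0]'

```text
time: 7.62
tool_pos: [0.5273, 0.0131, 0.1332]
ee_rot: [-180.0, -0.0, 173.5]
force: [-0.6, 0.4, 0.1]
grip_width: -0.0001
grasp_force: 0.0
```

Call:
drive_tool --translation '[[0,0,0.15],[0,0,0.15],[0,0,0]]' --delta_rot '[[0,0,0],[0,0,0],[0,0,0]]' --jaw '[0,0,0]'

```text
time: 8.0
tool_pos: [0.5272, 0.0132, 0.1302]
ee_rot: [180.0, -0.0, 173.5]
force: [-0.3, -0.4, 1.3]
grip_width: -0.0002
grasp_force: 0.1
```

Call:
drive_tool --translation '[[0,0,0.15],[0,0,0.15],[0,0,0]]' --delta_rot '[[0,0,0],[0,0,0],[0,0,0]]' --jaw '[0,0,0]'

```text
time: 8.38
tool_pos: [0.5272, 0.0131, 0.1271]
ee_rot: [180.0, -0.0, 173.5]
force: [0.1, 0.2, 1.2]
grip_width: 0.0001
grasp_force: 0.0
```

Call:
drive_tool --translation '[[0,0,0.15],[0,0,0.1],[0,0,0]]' --delta_rot '[[0,0,0],[0,0,0],[0,0,0]]' --jaw '[0,0,0]'

```text
time: 8.75
tool_pos: [0.5272, 0.0131, 0.1246]
ee_rot: [-180.0, -0.0, 173.5]
force: [0.7, -0.5, -1.0]
grip_width: 0.0
grasp_force: 0.0
```

Call:
drive_tool --translation '[[0,0,0.1],[0,0,0.05]]' --delta_rot '[[0,0,0],[0,0,0]]' --jaw '[0,0]'

```text
time: 9.0
tool_pos: [0.5272, 0.0131, 0.1232]
ee_rot: [-180.0, -0.0, 173.5]
force: [-1.3, -0.5, 2.4]
grip_width: -0.0001
grasp_force: 1.3
```

Call:
drive_tool --translation '[[0,0,0.05]]' --delta_rot '[[0,0,0]]' --jaw '[0]'

```text
time: 9.12
tool_pos: [0.5272, 0.0131, 0.1231]
ee_rot: [-180.0, 0.0, 173.5]
force: [-2.8, -0.7, 12.7]
grip_width: -0.0
grasp_force: 6.1
```

```bash
python3 rel.py; python3 - <<'E'
from h import *
c=capture("side");s=capture("scene")
A=cv2.resize(c["img"][170:260,200:290],(400,400),interpolation=cv2.INTER_CUBIC)
B=cv2.resize(s["img"][165:255,235:325],(400,400),interpolation=cv2.INTER_CUBIC)
cv2.imwrite("pics/s4.png",np.hstack([B,A])[:,:,::-1])
E
```

```text
9.125 [0.5272 0.0131 0.1231] [-179.9817    0.0112  173.5083] [ 19.4599  36.5629 -39.4558 121.9243  40.8383  35.41    34.3391] [-2.8282 -0.7407 12.6532] -4.1029560416810996e-05
```

View pics/s4.png

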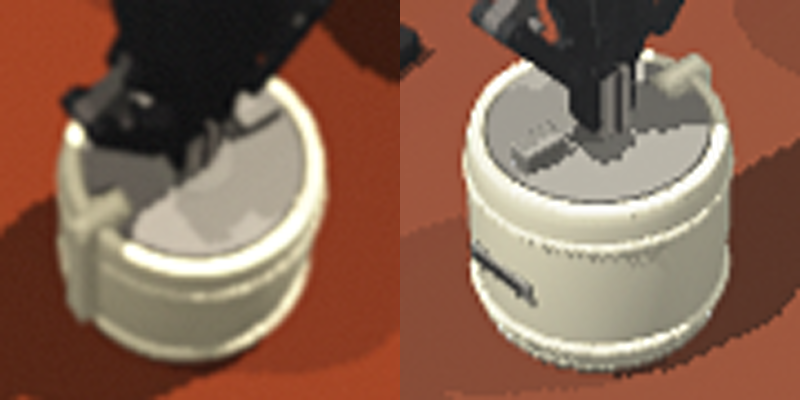

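The cover is flush inside the rim, with the notch around the pin at (105,205) in the left half, and the push met a hard stop at 106 mm. I'll rise clear.

Call:
drive_tool --translation '[[0,0,-0.3],[0,0,-2],[0,0,-4],[0,0,-5],[0,0,-3],[6,0,0],[6,0,0],[0,0,0],[0,0,0]]' --delta_rot '[[0,0,0],[0,0,0],[0,0,0],[0,0,0],[0,0,0],[0,0,0],[0,0,0],[0,0,0],[0,0,0]]' --jaw '[0,0,0,0,0,0,0,0,0]'

```text
time: 10.35
tool_pos: [0.4088, 0.0266, 0.2662]
ee_rot: [180.0, 0.1, 173.5]
force: [-0.2, -0.1, 0.3]
grip_width: -0.0001
grasp_force: 0.0
```

```bash
python3 rel.py; python3 - <<'E'
from h import *
for n in ("side","scene"):
    q=cloud(capture(n));r=np.linalg.norm(q[...,:2]-[.5287,.0145],axis=-1)
    print(n,np.median(q[...,2][(r<.02)&(q[...,2]<.15)]),np.median(q[...,2][(r>.054)&(r<.059)&(q[...,2]>.1)&(q[...,2]<.15)]))
E
```

```text
10.35 [0.4088 0.0266 0.2662] [179.9989   0.0811 173.4917] [ 32.7868  17.8856 -55.1124 127.2855  21.2404  44.1924  46.955 ] [-0.2098 -0.1002  0.3206] -0.00012946760587532026
side 0.10728246657131979 0.10599778697993517
scene 0.10754158640525413 0.10648860434817675
```

```bash
python3 -c "
from workcell import order
print(order.close_job())"
```

```text
the job is handed in; nothing more can be done
None
```

I turned the cover by its lug until the notch was over the pin, then pressed it home. It stopped hard at the bottom of its travel, and the depth readings put it level with the rim to within about 1 mm. The arm is clear, and the job was handed in at about 10 s.

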